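Stack an idler in its carrier, then unhitch the carrier and hold it up

TASK

Assemble the idler in the carrier that is hitched to the ball mount: set the stemmed hub flange-down into the carrier's round nest, then the narrow spacer ring over its stem, then the wider top disc, each fully home and flat, lowered and not dropped. Then unhitch the carrier: pinch its two upright plates so that the sprung latch tab is pulled sideways all the way towards the fixed grip plate, and only then lift carrier and stack straight up off the ball. Finish while holding it still and level about 10 cm above where it sat, latch still squeezed, and leave the tools lying around undisturbed.

Things in the scene. Friction and masses are not known exactly. Their poses are not given: they have to be found in the camera images.
- hub_mid (a point): The hub (steel, loose): round flange 40 mm across, 14 mm high, chamfered foot, with a central stem 16 mm across; 42 mm high in all, the stem's last 5 mm taper to 10 mm. Stands on its flange. The point is on its axis, half-way up (21 mm); z points up the stem. Pinch it by the stem, free from 14 to 37 mm above the underside.
- spacer_mid (a point): The spacer (steel, loose): a plain ring 34 mm outside, 10 mm high, bore 19 mm; lies flat on the bench. The point is at the centre of the bore, half-way up (5 mm). Grasp round the outside.
- disc_mid (a point): The top disc (steel, loose): a ring-shaped disc 44 mm outside, 8 mm thick, bore 19 mm, with six small dark holes round it; lies flat on the bench. The point is at the centre of the bore, half-way up (4 mm). Grasp round the outside.
- pocket (a point): Centre of the floor of the nest's round pocket. The nest is a black plastic cup 70 mm across on the carrier; pocket 44 mm across, 14 mm deep, 1.4 to 2 mm play round the hub's flange, whose top ends flush with the rim. Floor 30 mm above the bench while hitched. Axes as the carrier's. Stacked, the spacer sits 14 to 24 mm, the disc 24 to 32 mm above this point.
- carrier: The carrier (0.44 kg, stack adds 0.28): aluminium coupler housing 46 x 46 mm, 56 mm high, on the ball; tongue; black nest 115 mm from the ball axis. Origin on the ball axis, at bench level while hitched; x points from ball to nest, y to the latch tab's side, z up. With the latch pulled it comes off straight up only; play on the ball 1.5 mm.
- carrier_grip (a point): Where to pinch: 40 mm from the ball axis towards the nest, 88 mm above the bench while hitched; carrier axes. Two upright plates 40 mm long in x, tops at 108 mm: fixed grip plate at -y (outer face 15 mm from this point), latch tab at +y (outer face 26 mm at rest, 15 mm fully pulled). Keep fingertips above 65 mm: a strap crosses at 61. Near the loaded carrier's centre of mass.
- latch_tab (a point): Centre of the outer face of the latch tab (steel, 40 x 47 mm plate); moves with the latch towards -y of the carrier when pulled.
- latch (a joint): How far the latch is pulled, in m: 0 hitched (jaw under the ball head), 0.011 at its stop. The jaw clears the ball head from about 0.010. The spring pushes back with 5 N at 0 and 10 N at the stop; let go, it shuts.
- mount: The ball mount, fixed to the bench: steel base plate 190 x 84 mm, 10 mm thick, ball stud 28 mm across and 49 mm high, and a rest with two low cheeks that the nest sits on. Origin at bench level under the ball, x towards the rest, z up.
- hub: The hub, origin at the centre of its underside.
- spacer: The spacer, origin at the centre of its underside.
- disc: The top disc, origin at the centre of its underside.
- movement_holder: Bystander, leave alone: small round movement holder 38 x 48 x 22 mm.
- brass_blank: Bystander, leave alone: brass block 32 x 50 x 10 mm.
- abrasive_block: Bystander, leave alone: green abrasive block 30 x 62 x 16 mm.
- loupe: Bystander, leave alone: eye loupe 41 mm across, 38 mm high.
Not all that is in view belongs to the job. Leave any green look-alike of the disc alone.

How it is judged:
On the way, in this order (a step that is already met when the one before it is completed fails the run):
1. the hub stands fully home in the nest, let go, with the carrier hitched (z of hub_mid in the frame of pocket between 0.0185 and 0.0235 m and horizontal distance between hub_mid and pocket below 0.006 m and angle between the z axis of hub_mid and the z axis of pocket, either way round below 0.08 rad and angle between hub_mid's own z axis and vertical below 0.3 rad and contact force between the fingers and hub below 0.1 N and linear speed of hub below 0.03 m/s and height (world z) of carrier_grip below 0.094 m), for 0.1 s.
2. the spacer lies flat on the hub's flange, round its stem, let go (z of hub_mid in the frame of pocket between 0.0185 and 0.0235 m and horizontal distance between each of hub_mid, spacer_mid and pocket below 0.006 m and angle between the z axis of each of hub_mid, spacer_mid and the z axis of pocket, either way round below 0.08 rad and angle between hub_mid's own z axis and vertical below 0.3 rad and z of spacer_mid in the frame of pocket between 0.0165 and 0.0215 m and contact force between the fingers and spacer below 0.1 N and linear speed of spacer below 0.03 m/s and height (world z) of carrier_grip below 0.094 m), for 0.1 s.
3. the top disc lies flat on the spacer, round the stem, let go (z of hub_mid in the frame of pocket between 0.0185 and 0.0235 m and horizontal distance between each of hub_mid, spacer_mid, disc_mid and pocket below 0.006 m and angle between the z axis of each of hub_mid, spacer_mid, disc_mid and the z axis of pocket, either way round below 0.08 rad and angle between hub_mid's own z axis and vertical below 0.3 rad and z of spacer_mid in the frame of pocket between 0.0165 and 0.0215 m and z of disc_mid in the frame of pocket between 0.0255 and 0.0305 m and contact force between the fingers and disc below 0.1 N and linear speed of disc below 0.03 m/s and height (world z) of carrier_grip below 0.094 m), for 0.1 s.
4. the latch is pulled, by the gripper, while the carrier still sits on the ball (value of joint latch above 0.009 m and contact force between the fingers and carrier above 2 N and height (world z) of carrier_grip below 0.094 m), for 0.1 s.
At the end, for the whole second after the job is handed in: Carrier held still in the gripper, off the mount, grip point 158 to 300 mm above the bench (7 to 21 cm above its seat), within 10 degrees of level, latch pulled over 9 mm; hub, spacer, disc still stacked in that order, each within 2.5 mm in height and 9 mm of the pocket axis (height (world z) of carrier_grip between 0.158 and 0.3 m and angle between carrier_grip's own z axis and vertical below 0.17 rad and value of joint latch above 0.009 m and contact force between the fingers and carrier above 3 N and contact force between mount and carrier below 0.05 N and linear speed of carrier below 0.03 m/s and z of hub_mid in the frame of pocket between 0.0185 and 0.0235 m and horizontal distance between each of hub_mid, spacer_mid, disc_mid and pocket below 0.009 m and angle between the z axis of each of hub_mid, spacer_mid, disc_mid and the z axis of pocket, either way round below 0.08 rad and angle between hub_mid's own z axis and vertical below 0.3 rad and z of spacer_mid in the frame of pocket between 0.0165 and 0.0215 m and z of disc_mid in the frame of pocket between 0.0255 and 0.0305 m); the arm keeps its last pose, push and grip.
It fails at once if the hub was dropped (linear speed of hub above 0.5 m/s and contact force between the fingers and hub below 0.05 N and distance between hub_mid and pocket above 0.033 m).
It fails at once if the spacer was dropped (linear speed of spacer above 0.5 m/s and contact force between the fingers and spacer below 0.05 N and distance between spacer_mid and pocket above 0.033 m).
It fails at once if the top disc was dropped (linear speed of disc above 0.5 m/s and contact force between the fingers and disc below 0.05 N and distance between disc_mid and pocket above 0.033 m).
It fails at once if a bystander was moved more than 3 cm (distance of any of movement_holder, brass_blank, abrasive_block, loupe from where it was at the start of the episode above 0.03 m).
It also fails if it takes over 70 s, if anything falls off the work surface, if the arm or the gripper's body presses on something with over 40 N, if the wrist force passes 120 N, or if a joint passes its speed limit or range.

ROBOT

A 6-joint arm with a two-finger parallel gripper is mounted at the origin on a cart in front of the work surface, level with it; the furniture and walls round the work are solid. World frame = base frame: x ahead of the robot, y to its left, z up, the work surface at z = 0. Lengths are in m, angles in rad, forces in N, time in s.
With the tool pointing down it reaches from about 0.375 to 0.975 m from the base axis. Payload 3.8 kg.
Tool frame: the origin (TCP) lies midway between the tips of the shut fingers; the grasp point (between the pads) lies 19 mm behind it; x points along the fingers, y is the direction in which the jaws open and shut, and the axes are right-handed (so a half turn about x gives the same grasp; the last joint's range is limited). The gripper opens to 88 mm and grips with 3 to 60 N. Pads are 18 mm wide; open, the fingers measure 123 mm over their backs; the gripper's body (75 mm by 187 mm) begins 45 mm behind the grasp point.
Start: joints at [-1.197, 0.264, 1.604, -0, 1.274, -0.037], TCP at [0.27, -0.619, 0.239] pointing down, gripper open.
Joint ranges: [-2.63, 2.63], [-0.94, 2.18], [0.31, 2.57], [-1.31, 4.45], [0, 2.66], [-2.55, 2.55]. Speed limits (rad/s): [2.57, 2.57, 3.14, 3.14, 3.14, 3.14].

INTERFACE

Orientations are given as a rotation vector (axis times angle).
In Python, from cell import manip, inverse_kinematics, cams, order gives the robot as it stands. Calls block until the motion is done:
- manip.move_pose(position, orientation): joint-space move of the TCP to a pose.
- manip.move_linear(position, rate=0.15, rot=None): straight line of the TCP; rot=None keeps the orientation; rate is the mean speed in m/s.
- manip.set_joints(angles): joint-space move.
- manip.set_gripper(opening, force=None): finger opening in m; force is the grip in N (None keeps the last); returns when the fingers have stopped.
- manip.dwell(seconds).
- inverse_kinematics(position, orientation): joint angles nearest the present ones, or None.
- manip.state(): the state.
- cams.capture(name): name is "side" or "top" or "wrist"; returns a dict with "image" (384x512x3 uint8, blue, green, red), "z_map" (384x512 float32, m along the optical axis (not along the pixel's ray), 0 where there is no reading), "intrinsics" (3x3 intrinsics, pixels), "k1" (the pictures are not rectified: a ray, as slopes to the right and down, at radius r is drawn at 1 + k1 r^2 times it, then the intrinsics apply), "position" and "orientation" of the camera in the world; the wrist camera has in their place "T_tool_cam" (4x4, takes a point from camera to tool coordinates, whose origin is the TCP and whose axes are the tool frame's). Camera axes: x right, y down, z forward; pixel columns grow to the right and rows downward; lengths in m; the calibration is good to about 2 mm. A picture is of the moment at which its call begins: read the wrist's pose just before it.
A pose or a line that the arm cannot do raises manip.IKError and nothing moves.
- order.close_job(): hands the job in, once; it reports no verdict.
The state is a dict: "clock": time; "joint_pos": joint angles; "joint_velocities": joint speeds; "tau": joint torques, N m; "tool_pos": TCP position; "tcp_rot": TCP orientation; "contact_force": force on the tool from outside, world axes, zero at the start; "moment": the same for the moment, N m; "gripper_width": finger opening in m.
Only numpy, scipy, OpenCV 4.12 (cv2) and the standard library are available. Lean on these libraries where they do the work, as an engineer would, in place of code of your own. Each camera call takes 0.05 s, during which the arm holds its last target.

## Working session

There is one attempt and no reset: what is moved stays moved. The work goes in short steps, each a Python script; the robot and the scene stay as the last script left them, time stands still between calls to the robot, and variables do not carry over. Pictures are saved under pics/ and viewed, and the job is handed in when it is done.

```bash
ls; mkdir -p pics; python3 - <<'E'
from cell import manip, cams
import cv2
s=manip.state(); print({k:s[k] for k in('clock','tool_pos','tcp_rot','gripper_width')})
for n in('side','top','wrist'):
    c=cams.capture(n); cv2.imwrite(f'pics/{n}0.png',c['image'])
    print(n,c['intrinsics'].tolist() if hasattr(c['intrinsics'],'tolist') else c['intrinsics'],c['k1'],c.get('position'),c.get('orientation'),c.get('T_tool_cam'), (c['z_map']>0).mean())
E
```

```text
pics
{'clock': 0.0, 'tool_pos': array([ 0.26927022, -0.61819609,  0.23739857]), 'tcp_rot': array([ 1.99565141,  0.4180768 , -1.99650998]), 'gripper_width': 0.08823865337626799}
side [[367.9086876222715, 0.0, 254.42344881279922], [0.0, 367.9086876222715, 189.9109452640857], [0.0, 0.0, 1.0]] -0.07702745213508246 [ 0.47397397 -0.82276467  0.6728111 ] [-2.20221824e+00 -1.05433726e-02  1.54358367e-03] None 0.9962412516276041
top [[400.7203192320372, 0.0, 254.96197979526735], [0.0, 400.7203192320372, 199.27808058867262], [0.0, 0.0, 1.0]] -0.10389998159048769 [0.19259001 0.02110419 1.26449421] [-1.98728504  2.23010843 -0.2491952 ] None 0.9960225423177084
wrist [[285.8515692927509, 0.0, 255.71964719212238], [0.0, 285.8515692927509, 188.31897061086443], [0.0, 0.0, 1.0]] -0.07333538265281189 None None [[-1.05528330e-03 -3.15988482e-01  9.48762439e-01 -1.46421890e-01]
 [ 9.99998573e-01 -1.58502199e-03  5.84375058e-04 -6.01836761e-05]
 [ 1.31915354e-03  9.48761702e-01  3.15989704e-01 -8.30708627e-02]
 [ 0.00000000e+00  0.00000000e+00  0.00000000e+00  1.00000000e+00]] 0.9963022867838541
```

View pics/side0.png

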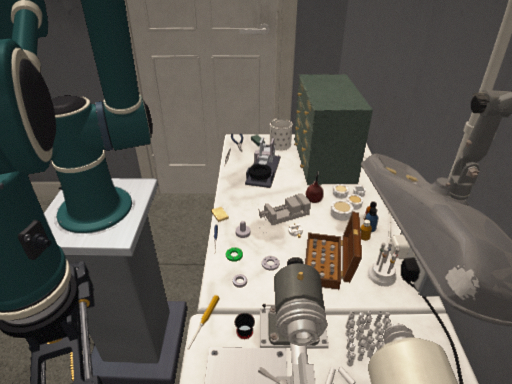

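View pics/top0.png

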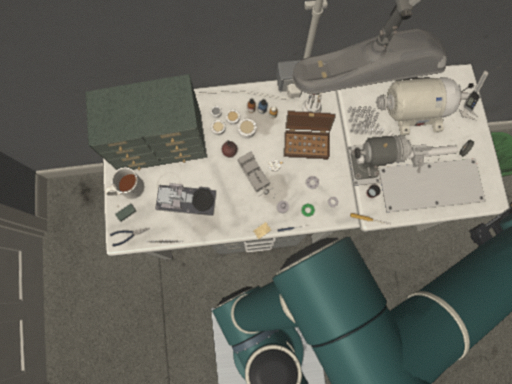

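View pics/wrist0.png

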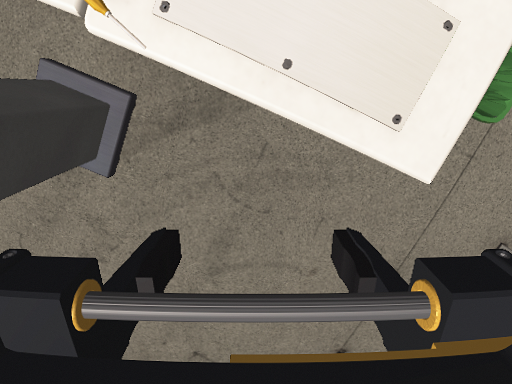

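Top view: the carrier with its nest is around (185,198), with the nest at (203,199). The hub is at (283,207), ring candidates at (312,182) and (333,202), and the green look-alike at (308,210).

```bash
cat > h.py <<'E'
import numpy as np, cv2
from scipy.spatial.transform import Rotation as R
from cell import manip, inverse_kinematics, cams, order
def cap(name,save=None):
    s=manip.state(); c=cams.capture(name)
    if name=='wrist':
        T=np.eye(4);T[:3,:3]=R.from_rotvec(s['tcp_rot']).as_matrix();T[:3,3]=s['tool_pos']
        T=T@np.array(c['T_tool_cam'])
    else:
        T=np.eye(4);T[:3,:3]=R.from_rotvec(c['orientation']).as_matrix();T[:3,3]=c['position']
    c['T']=T
    if save: cv2.imwrite(f'pics/{save}.png',c['image']); np.savez(f'pics/{save}.npz',image=c['image'],z_map=c['z_map'],intrinsics=c['intrinsics'],k1=c['k1'],T=T)
    return c
def load(n):
    d=np.load(f'pics/{n}.npz'); return {k:d[k] for k in d.files}
def slopes(c,uv):
    uv=np.atleast_2d(np.asarray(uv,float)); k1=float(c['k1'])
    return cv2.undistortPoints(uv.reshape(-1,1,2),c['intrinsics'],np.array([k1,0,0,0,0.])).reshape(-1,2)
def onplane(c,uv,z):
    s=slopes(c,uv); d=np.c_[s,np.ones(len(s))]@c['T'][:3,:3].T; o=c['T'][:3,3]
    return o+d*((z-o[2])/d[:,2])[:,None]
def proj(c,P):
    P=np.atleast_2d(np.asarray(P,float)); q=(P-c['T'][:3,3])@c['T'][:3,:3]
    return cv2.projectPoints(q,np.zeros(3),np.zeros(3),c['intrinsics'],np.array([float(c['k1']),0,0,0,0]))[0].reshape(-1,2)
def cloud(c):
    h,w=c['z_map'].shape; v,u=np.mgrid[:h,:w]
    s=slopes(c,np.c_[u.ravel(),v.ravel()]); d=np.c_[s,np.ones(len(s))]*c['z_map'].reshape(-1,1)
    return (d@c['T'][:3,:3].T+c['T'][:3,3]).reshape(h,w,3)
def down(yaw):
    "tool x down; jaw (tool y) axis along world angle yaw"
    x=np.array([0,0,-1.]);y=np.array([np.cos(yaw),np.sin(yaw),0]);z=np.cross(x,y)
    return R.from_matrix(np.c_[x,y,z]).as_rotvec()
def crop(c,u0,v0,u1,v1,k,name):
    im=cv2.resize(c['image'][v0:v1,u0:u1],None,fx=k,fy=k,interpolation=cv2.INTER_CUBIC); cv2.imwrite(f'pics/{name}.png',im)
E
python3 - <<'E'
from h import *
c=cap('top','top1'); crop(c,100,140,360,250,3,'top1c')
for n,uv,z in [('nest',(203,199),.044),('coupler',(168,197),.056),('hub',(283,207),.03),('disc?',(312,182),.008),('spacer?',(333,202),.01),('green',(308,210),.01)]:
    print(n,onplane(c,uv,z)[0].round(3))
c=cap('side','side1'); crop(c,200,120,330,300,3,'side1c')
for n,uv,z in [('nest',(260,172),.044),('hub',(243,230),.03),('disc?',(270,263),.008),('spacer?',(240,281),.01),('green',(234,254),.01)]:
    print(n,onplane(c,uv,z)[0].round(3))
print(manip.state()['clock'])
for p in ((.6,-.1),(.45,.2)):
    print(inverse_kinematics([*p,.35],down(0)),inverse_kinematics([*p,.35],down(np.pi/2)))
E
```

```text
nest [0.483 0.148 0.044]
coupler [0.499 0.254 0.056]
hub [ 0.432 -0.099  0.03 ]
disc? [ 0.507 -0.206  0.008]
spacer? [ 0.433 -0.263  0.01 ]
green [ 0.417 -0.179  0.01 ]
nest [0.485 0.131 0.044]
hub [ 0.441 -0.119  0.03 ]
disc? [ 0.508 -0.212  0.008]
spacer? [ 0.438 -0.27   0.01 ]
green [ 0.42  -0.185  0.01 ]
0.25
[-2.06095466e-01  9.01427393e-02  1.60470514e+00 -4.44089210e-16
  1.44674477e+00 -2.06095466e-01] [-0.20609547  0.09014274  1.60470514  0.          1.44674477 -1.77689179]
[ 3.67638519e-01 -1.37555890e-01  1.82749582e+00 -4.44089210e-16
  1.45165272e+00  3.67638519e-01] [ 3.67638519e-01 -1.37555890e-01  1.82749582e+00 -4.44089210e-16
  1.45165272e+00 -1.20315781e+00]
```

View pics/top1c.png

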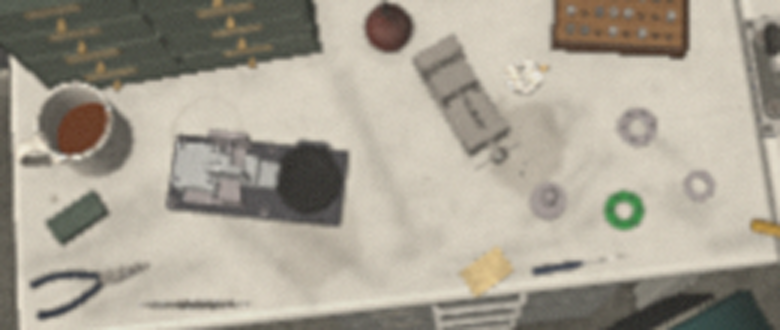

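View pics/side1c.png

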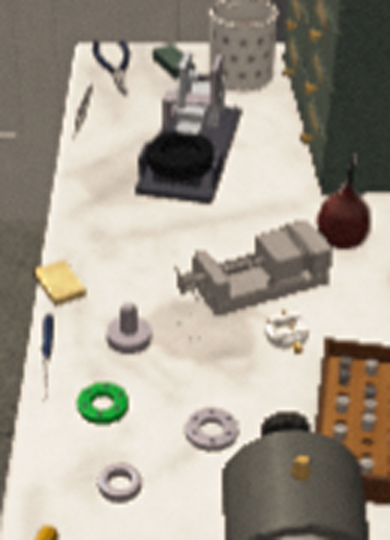

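Candidates in the top view:
- Green ring at (308,210): the look-alike, leave it.
- Large grey ring at (312,182): has the six small dark holes, so it is the disc.
- Small plain grey ring at (333,202): the spacer.

The stemmed part at (283,207) is the hub. The enlarged crops confirm all of these.

```bash
python3 - <<'E'
from h import *
P=cloud(load('top1'));Q=cloud(load('side1'))
for A in (P,Q):
  A=A.reshape(-1,3)
  for y0 in np.arange(-.7,.4,.1):
    print(round(y0,1),[round(float(m[:,2].max()),2) if len(m:=A[(A[:,1]>y0)&(A[:,1]<y0+.1)&(A[:,0]>x0)&(A[:,0]<x0+.1)]) else None for x0 in np.arange(.3,.8,.1)])
E
python3 - <<'E'
from h import *
manip.move_pose([0.3,-0.42,0.36],down(0))
manip.move_pose([0.46,-0.18,0.25],down(0))
manip.dwell(.2)
c=cap('wrist','w1'); s=manip.state(); print(s['clock'],s['tool_pos'],s['contact_force'])
E
```

```text
-0.7 [0.32, 0.02, 0.09, 0.15, 0.16]
-0.6 [0.02, 0.1, 0.14, 0.33, 0.37]
-0.5 [0.01, 0.04, 0.19, 0.33, 0.52]
-0.4 [0.02, 0.07, 0.19, 0.33, 0.52]
-0.3 [0.01, 0.02, 0.04, 0.31, 0.32]
-0.2 [0.02, 0.04, 0.04, 0.3, 0.3]
-0.1 [0.02, 0.04, 0.05, 0.05, 0.08]
-0.0 [0.01, 0.01, 0.05, 0.11, 0.03]
0.1 [0.01, 0.05, 0.11, 0.26, 0.26]
0.2 [0.01, 0.11, 0.11, 0.26, 0.26]
0.3 [0.01, 0.02, 0.1, 0.26, 0.26]
-0.7 [0.62, None, None, None, None]
-0.6 [0.62, 0.1, 0.14, 0.32, 0.37]
-0.5 [0.01, 0.04, 0.19, 0.32, 0.52]
-0.4 [0.02, 0.07, 0.19, 0.32, 0.51]
-0.3 [0.0, 0.01, 0.03, 0.31, 0.32]
-0.2 [0.01, 0.04, 0.03, 0.3, 0.3]
-0.1 [0.01, 0.04, 0.05, 0.05, 0.07]
-0.0 [0.01, 0.0, 0.05, 0.1, 0.03]
0.1 [0.0, 0.05, 0.1, 0.26, 0.26]
0.2 [0.01, 0.11, 0.11, 0.26, 0.26]
0.3 [0.01, 0.02, 0.09, 0.26, 0.26]
2.6083 [ 0.46000274 -0.18108009  0.25056849] [-0.41872136  0.33860131  0.23522524]
```

View pics/w1.png

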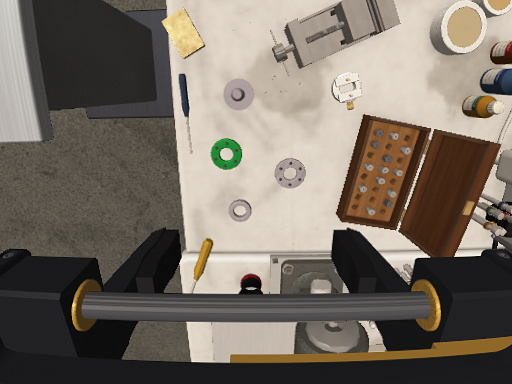

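Wrist view: hub at (238,95), green look-alike at (226,153), six-hole disc at (290,173), plain spacer at (240,210), matching the top view. Next I measure them and the carrier surroundings.

```bash
cat >> h.py <<'E'
def blob(c,uv,r=30,ztop=None,dbg=None):
    "contour of non-white object near uv"
    im=c['image'];u,v=map(int,uv);u0,v0=max(u-r,0),max(v-r,0)
    p=im[v0:v+r,u0:u+r]; g=cv2.cvtColor(p,cv2.COLOR_BGR2GRAY)
    t,m=cv2.threshold(g,0,255,cv2.THRESH_BINARY_INV+cv2.THRESH_OTSU)
    cs,_=cv2.findContours(m,cv2.RETR_EXTERNAL,cv2.CHAIN_APPROX_NONE)
    cs=[k for k in cs if cv2.contourArea(k)>40]
    k=min(cs,key=lambda k:abs(cv2.pointPolygonTest(k,(float(u-u0),float(v-v0)),True)) if cv2.pointPolygonTest(k,(float(u-u0),float(v-v0)),True)<0 else -cv2.contourArea(k))
    e=cv2.fitEllipse(cv2.convexHull(k)); 
    return np.array(e[0])+[u0,v0],e[1],t
E
python3 - <<'E'
from h import *
c=load('w1')
for n,uv,z,r in (('hub',(238,95),.007,28),('disc',(290,173),.004,28),('spacer',(240,210),.005,22)):
    m,a,t=blob(c,uv,r); print(n,m,a,t,onplane(c,m,z)[0].round(4))
Q=np.vstack([cloud(load('side1')).reshape(-1,3),cloud(load('top1')).reshape(-1,3)])
for y0 in np.arange(.04,.32,.03):
  m=Q[(Q[:,1]>y0)&(Q[:,1]<y0+.03)&(Q[:,2]>.12)&(Q[:,2]<.3)&(Q[:,0]<.9)&(Q[:,0]>.4)]; print(round(y0,2),len(m),m[:,0].min().round(3) if len(m) else None)
# side view look of plates
crop(load('side1'),230,130,300,200,8,'carr')
s=load('side1');
E
```

```text
hub [238.43721008  93.91067696] (30.608919143676758, 31.216999053955078) 176.0 [ 0.4388 -0.0991  0.007 ]
disc [289.57181931 172.87038231] (30.209400177001953, 31.224943161010742) 179.0 [ 0.5093 -0.2071  0.004 ]
spacer [239.63319206 210.06351471] (22.52165985107422, 23.103822708129883) 176.0 [ 0.4369 -0.2638  0.005 ]
0.04 324 0.895
0.07 261 0.896
0.1 1466 0.631
0.13 2778 0.629
0.16 1364 0.625
0.19 1365 0.616
0.22 1296 0.623
0.25 1234 0.623
0.28 1276 0.622
0.31 1264 0.618
```

View pics/carr.png

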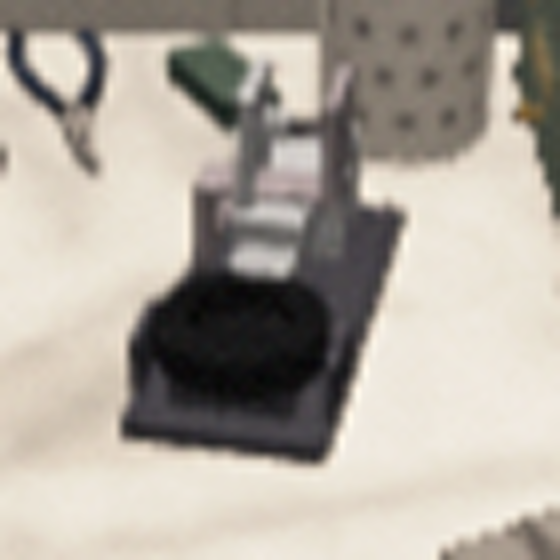

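The carrier has its nest towards me and two upright plates. The cabinet edge at x≈0.62 leaves room. Now a wrist look at the carrier from above.

```bash
python3 - <<'E'
from h import *
manip.move_pose([0.485,0.14,0.24],down(0)); manip.dwell(.2)
c=cap('wrist','w2'); s=manip.state(); print(s['clock'],s['tool_pos']); crop(c,100,0,420,250,2.4,'w2c')
E
```

```text
4.075 [0.48529282 0.13898504 0.2400612 ]
```

View pics/w2c.png

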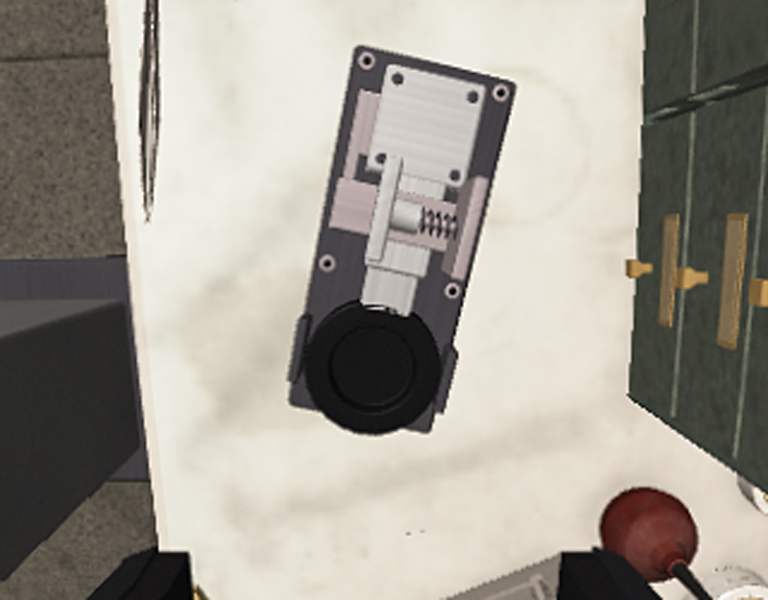

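The picture shows the nest at crop (373,367), i.e. pixel (255,153); the housing top at crop (432,125); the fixed plate at (385,210); and the latch tab at (465,228), right (+x world) with its spring. Next I get the numbers.

```bash
python3 - <<'E'
from h import *
c=load('w2'); P=cloud(c); im=c['image']; u,v=np.meshgrid(np.arange(512),np.arange(384))
roi=(u>210)&(u<310)&(v<190)
hs=cv2.cvtColor(im,cv2.COLOR_BGR2GRAY)
# nest: very dark
m=((hs<45)&roi).astype(np.uint8); m=cv2.morphologyEx(m,cv2.MORPH_OPEN,np.ones((7,7)))
cs,_=cv2.findContours(m,cv2.RETR_EXTERNAL,cv2.CHAIN_APPROX_NONE); k=max(cs,key=cv2.contourArea)
e=cv2.fitEllipse(k); print('nest ellipse',e)
w=onplane(c,k[:,0,:],.044)[:,:2]; cc,r=cv2.minEnclosingCircle(w.astype(np.float32)); print('enclosing',cc,r,'ell centre',onplane(c,e[0],.044)[0])
# by depth: rim points z .04-.048
zz=P[...,2]
rim=roi&(zz>.038)&(zz<.05)&(hs<60)&(v>115); q=P[rim][:,:2]; cc,r=cv2.minEnclosingCircle(q.astype(np.float32)); print('depth rim',cc,r,np.median(zz[rim]),rim.sum())
fl=roi&(np.hypot(u-e[0][0],v-e[0][1])<12); print('floor z',np.median(zz[fl]))
for n,a,b in (('plates',.1,.115),('housing',.05,.061)):
    mm=(roi&(zz>a)&(zz<b)&(v<115)).astype(np.uint8)
    nl,lab,st,ce=cv2.connectedComponentsWithStats(mm)
    for i in range(1,nl):
        if st[i,4]<15: continue
        q=P[lab==i]; rr=cv2.minAreaRect(q[:,:2].astype(np.float32)); print(n,st[i],'rect',np.round(rr[0],4),np.round(rr[1],4),round(rr[2],1),'z',np.median(q[:,2]).round(4))
# enhance nest
p=im[110:190,210:300]; cv2.imwrite('pics/nest.png',cv2.resize(np.clip(p.astype(float)*5,0,255).astype(np.uint8),None,fx=7,fy=7,interpolation=cv2.INTER_CUBIC))
E
```

```text
nest ellipse ((254.521240234375, 153.37637329101562), (51.44575881958008, 58.499752044677734), 99.39862823486328)
enclosing (0.4839719235897064, 0.14993955194950104) 0.03673120215535164 ell centre [0.48467128 0.15182773 0.044     ]
depth rim (0.4847850799560547, 0.1513543725013733) 0.03506908565759659 0.04445919226608128 1470
floor z 0.03071991899915441
plates [252  65  16  44 332] rect [0.4896 0.2274] [0.0394 0.007 ] 77.6 z 0.1079
plates [287  73  17  42 303] rect [0.5236 0.2209] [0.0392 0.0061] 76.9 z 0.1078
housing [ 253   27   50   61 1999] rect [0.5085 0.2584] [0.0567 0.0464] 77.7 z 0.0561
housing [238  74  20  24 166] rect [0.4765 0.2298] [0.0225 0.0186] 77.6 z 0.0605
housing [252  97  30  18 299] rect [0.4981 0.2086] [0.0179 0.0313] 83.5 z 0.0565
```

View pics/nest.png

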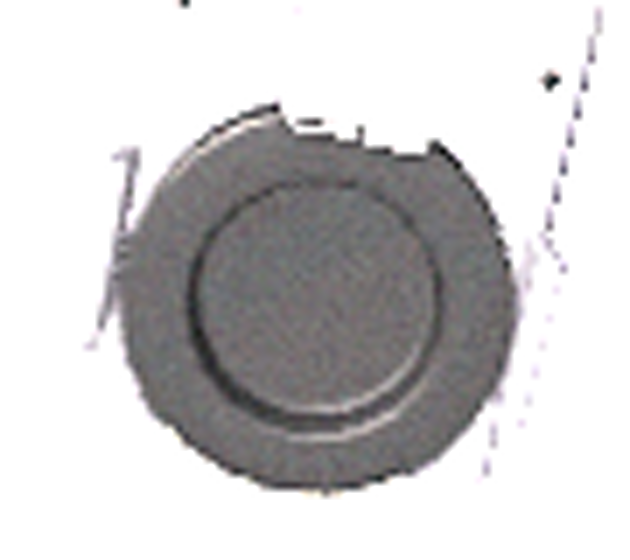

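Nest, housing and plates agree to about 1 mm: carrier x at −102.7°, ball (0.510,0.2636), grip (0.5013,0.2246), nest (0.4848,0.1514). Next: check clearance around the pick spots, refine the hub from a closer hover, then pick.

```bash
python3 - <<'E'
from h import *
Q=np.vstack([cloud(load(n)).reshape(-1,3) for n in('side1','top1')])
for n,(x,y) in dict(hub=(.439,-.099),disc=(.509,-.207),sp=(.437,-.264)).items():
    for lab,hx,hy in(('yaw0',.1,.045),('yaw90',.045,.1)):
        m=Q[(abs(Q[:,0]-x)<hx)&(abs(Q[:,1]-y)<hy)]; print(n,lab,m[:,2].max().round(3))
manip.set_gripper(.06)
manip.move_pose([.4388,-.105,.15],down(0)); manip.dwell(.2)
c=cap('wrist','w3'); crop(c,150,60,360,260,3,'w3c')
p=proj(c,[.4388,-.0991,.007])[0]; print(p)
m,a,t=blob(c,p,32); print(m,a,t,onplane(c,m,.007)[0].round(4)); print(manip.state()['clock'])
E
```

```text
hub yaw0 0.045
hub yaw90 0.044
disc yaw0 0.037
disc yaw90 0.015
sp yaw0 0.015
sp yaw90 0.015
[254.03701566 170.79680176]
[253.94756699 171.30687332] (38.55071258544922, 39.650753021240234) 172.0 [ 0.4387 -0.0997  0.007 ]
5.9417
```

View pics/w3c.png

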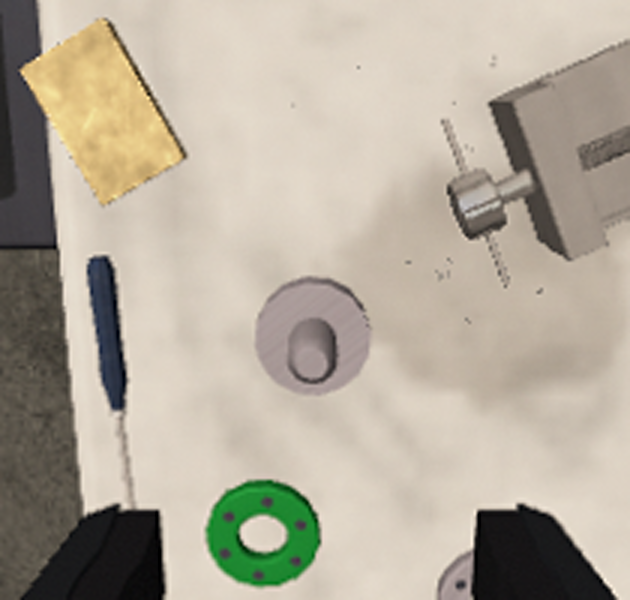

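Hub at crop (312,335), position (0.4387,−0.0995), agreeing with the first view. Tips must stay above the 14 mm flange, so TCP z is 0.0165. Picking it.

```bash
python3 - <<'E'
from h import *
manip.move_linear([.4387,-.0996,.08],rate=.2)
manip.move_linear([.4387,-.0996,.0165],rate=.08)
s=manip.state();print(s['tool_pos'],s['contact_force'])
manip.set_gripper(.0,force=25)
s=manip.state();print(s['gripper_width'],s['contact_force'],s['clock'])
manip.move_linear([.4387,-.0996,.15],rate=.12); manip.dwell(.1)
s=manip.state();print(s['gripper_width'],s['contact_force'],s['tool_pos'])
c=cap('wrist','w4'); crop(c,150,150,360,300,3.5,'w4c')
E
```

```text
[ 0.43921339 -0.09975383  0.01690584] [-0.01412842  0.01044033 -0.71732562]
0.015330556915152324 [-0.07252211  0.11690136  0.45920802] 8.125
0.015227153256690572 [ 0.39522515 -0.47488227 -1.83251447] [ 0.43795839 -0.09937592  0.14896696]
```

View pics/w4c.png

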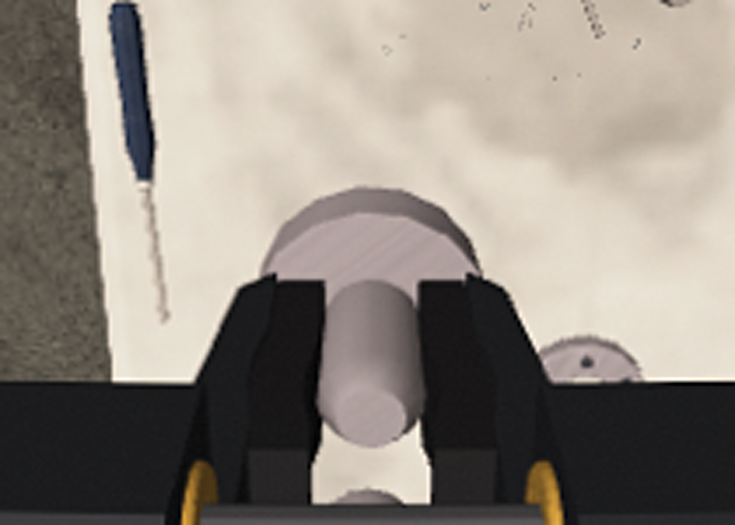

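Hub is held upright. I'll check its in-hand offset from the stem top at crop (371,415), then carry it over the nest.

```bash
python3 - <<'E'
from h import *
c=load('w4'); p=np.array([371,415])/3.5+150
print(p, onplane(c,p,.15+.0255)[0])
# flange top arc points at upper edge: topmost chord
P=cloud(c); 
v,u=int(150+240/3.5),int(150+370/3.5); print('flange z',P[v,u], 'stem top',P[int(p[1]),int(p[0])])
manip.move_linear([.4387,-.0996,.17],rate=.2)
manip.move_pose([.4848,.1512,.14],down(-.222)); manip.dwell(.3)
s=manip.state();print(s['clock'],s['tool_pos'],s['contact_force'],s['gripper_width'])
c=cap('wrist','w5'); crop(c,100,100,410,300,2.5,'w5c')
E
```

```text
[256.         268.57142857] [ 0.43854941 -0.09823905  0.1755    ]
flange z [ 0.43801042 -0.08378427  0.14736873] stem top [ 0.43854961 -0.09841874  0.17474773]
11.1 [0.48506709 0.15022867 0.14021667] [ 0.04552749  1.03747585 -1.22948555] 0.015146486044153492
```

View pics/w5c.png

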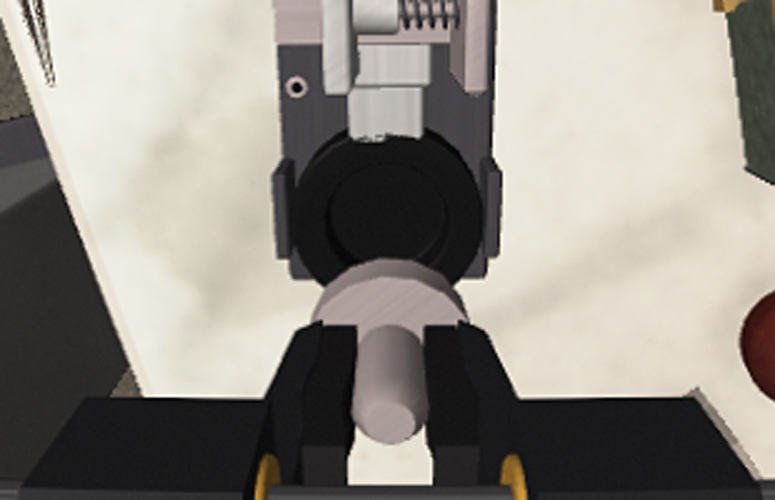

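Carrier-aligned view: nest at crop (388,212) with the hub just in front of it. I'll measure the pocket again from here against the hub in the same picture.

```bash
python3 - <<'E'
from h import *
c=load('w5'); im=c['image']
p=im[145:220,205:305]; cv2.imwrite('pics/nest2.png',cv2.resize(np.clip(p.astype(float)*5,0,255).astype(np.uint8),None,fx=7,fy=7,interpolation=cv2.INTER_CUBIC))
P=cloud(c); st=np.array([390,422])/2.5+100
print('stem top',onplane(c,st,.140+.0255)[0].round(4),P[int(st[1]),int(st[0])].round(4))
hs=cv2.cvtColor(im,cv2.COLOR_BGR2GRAY); z=P[...,2]
u,v=np.meshgrid(np.arange(512),np.arange(384))
rim=(z>.04)&(z<.049)&(hs<60)&(abs(u-255)<45)&(v>150)&(v<215); q=P[rim][:,:2]
cc,r=cv2.minEnclosingCircle(q.astype(np.float32)); print('rim',cc,r)
# proj check of expected pocket circle
t=np.linspace(0,2*np.pi,5)[:-1]; print(proj(c,np.c_[.4848+.022*np.cos(t),.1514+.022*np.sin(t),np.full(4,.044)]).round(1))
E
```

```text
stem top [0.4856 0.1504 0.1655] [0.4859 0.1517 0.1667]
rim (0.4847221076488495, 0.15154656767845154) 0.03484126925468445
[[278.5 183.8]
 [248.8 165.8]
 [230.7 194.2]
 [259.8 211.2]]
```

View pics/nest2.png

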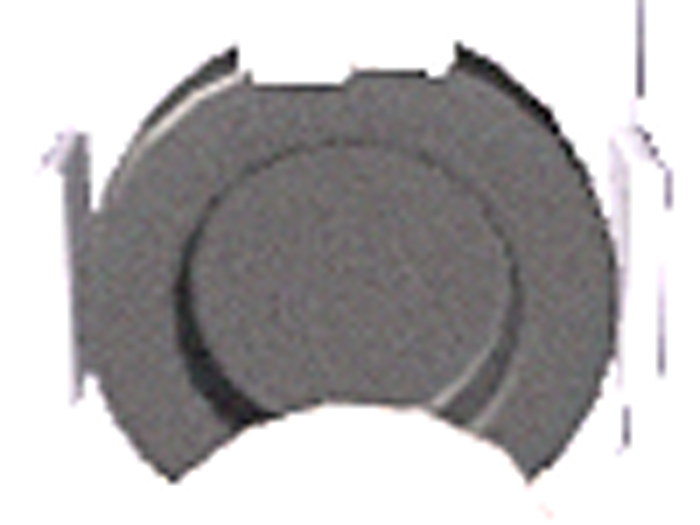

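Pocket measured again at (0.4848,0.1516); the hub sits slightly +x of it, so I shift by half a millimetre and lower with force monitoring.

```bash
cat >> h.py <<'E'
def lower(x,y,z0,z1,step=.003,fmax=4,rate=.04,base=None):
    s=manip.state(); b=s['contact_force'].copy() if base is None else base
    z=z0
    while z>z1+1e-6:
        z=max(z-step,z1); manip.move_linear([x,y,z],rate=rate); manip.dwell(.05)
        f=manip.state()['contact_force']-b
        if abs(f[2])>fmax or np.hypot(f[0],f[1])>fmax: print('contact',round(z,4),f.round(2)); return z
    print('reached',z,f.round(2)); return z
E
python3 - <<'E'
from h import *
x,y=.4843,.1516
manip.move_linear([x,y,.066],rate=.1); manip.dwell(.15)
s=manip.state();print(s['tool_pos'],s['contact_force'])
z=lower(x,y,.066,.0465,step=.004,fmax=5)
s=manip.state();print(s['clock'],s['tool_pos'],s['contact_force'])
E
```

```text
[0.48514252 0.15181595 0.06694938] [-0.83211362 -0.04056021 -2.12782224]
reached 0.0465 [ 1.41 -0.29  1.69]
13.6917 [0.48467906 0.15169885 0.04668643] [ 0.57885349 -0.32801101 -0.43284432]
```

```bash
python3 - <<'E'
from h import *
x,y=.4843,.1516
manip.move_linear([x,y,.0460],rate=.03); print(manip.state()['contact_force'])
manip.set_gripper(.05); manip.dwell(.2)
manip.move_linear([x,y,.10],rate=.15)
# back off so the camera sees the nest
manip.move_linear([x-.02,y-.0,.17],rate=.25); manip.dwell(.2)
c=cap('wrist','w6'); crop(c,150,80,360,260,3,'w6c'); P=cloud(c); print(manip.state()['clock'])
z=P[...,2]; q=P[(np.hypot(P[...,0]-.4848,P[...,1]-.1515)<.012)]; top=q[q[:,2]>.066]; print('stem top',top.mean(0).round(4),len(top),top[:,2].max())
r=np.hypot(P[...,0]-.4848,P[...,1]-.1515); a=P[(r>.012)&(r<.018)];b=P[(r>.026)&(r<.032)]; print('flange z',np.percentile(a[:,2],[10,50,90]).round(4),'rim',np.percentile(b[:,2],[10,50,90]).round(4))
E
```

```text
[-0.32992897  0.62482654  4.81737238]
16.0083
stem top [0.4914 0.1512 0.183 ] 1730 0.25965196999085616
flange z [0.0449 0.236  0.2602] rim [0.0447 0.2559 0.2693]
```

View pics/w6c.png

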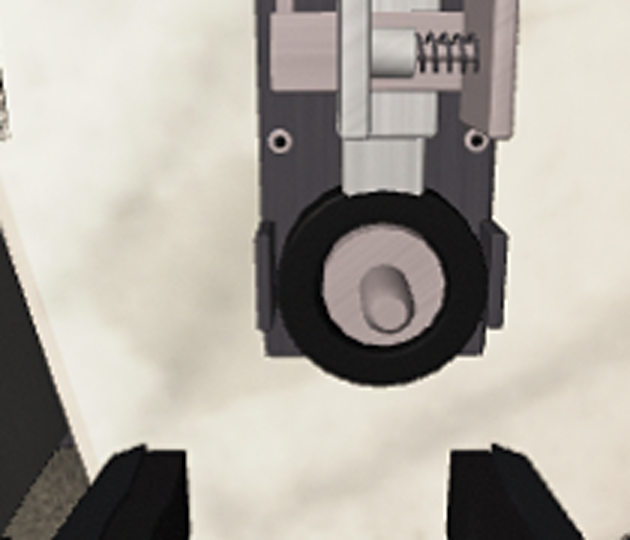

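Hub stands in the nest at crop (384,285), flange flush with the rim. I measure its axis to place the rings, then hover over the spacer.

```bash
python3 - <<'E'
from h import *
c=load('w6'); P=cloud(c); z=P[...,2]; ok=(z<.1)
q=P[ok&(np.hypot(P[...,0]-.4848,P[...,1]-.1515)<.012)]; top=q[q[:,2]>.068]; print('stem top',top.mean(0).round(4),len(top),top[:,2].max())
r=np.hypot(P[...,0]-.4848,P[...,1]-.1515); a=P[ok&(r>.0125)&(r<.0175)];b=P[ok&(r>.026)&(r<.032)]; print('flange z',np.percentile(a[:,2],[10,50,90]).round(4),'rim',np.percentile(b[:,2],[10,50,90]).round(4))
h=cv2.cvtColor(c['image'],cv2.COLOR_BGR2GRAY)
m,_=None,None
p=proj(c,[.4848,.1515,.044])[0].astype(int); w=24
b=(h[p[1]-w:p[1]+w,p[0]-w:p[0]+w]>80).astype(np.uint8)
cs,_=cv2.findContours(b,cv2.RETR_EXTERNAL,cv2.CHAIN_APPROX_NONE); k=max(cs,key=lambda k:cv2.contourArea(k)*(cv2.pointPolygonTest(k,(w,w),False)>0)); e=cv2.fitEllipse(k); ctr=np.array(e[0])+p-w; print('flange',e,onplane(c,ctr,.044)[0].round(4))
# go to spacer
manip.move_pose([.437,-.268,.15],down(0)); manip.dwell(.2)
c=cap('wrist','w7'); p=proj(c,[.4369,-.2638,.005])[0]; m,a,t=blob(c,p,28); print(p,m,a,onplane(c,m,.005)[0].round(4)); crop(c,150,60,360,260,3,'w7c')
s=manip.state(); print(s['clock'],s['tool_pos'])
E
```

```text
stem top [0.4851 0.1531 0.0713] 218 0.07424524048477582
flange z [0.0439 0.0447 0.0455] rim [0.0438 0.0446 0.0454]
flange ((24.190576553344727, 23.50530433654785), (39.51005554199219, 39.97407531738281), 137.1678009033203) [0.4853 0.153  0.044 ]
[254.52287284 171.99634955] [254.56713486 172.01873589] (32.333641052246094, 32.57844543457031) [ 0.4369 -0.2638  0.005 ]
17.8083 [ 0.43741618 -0.26729645  0.15008545]
```

View pics/w7c.png

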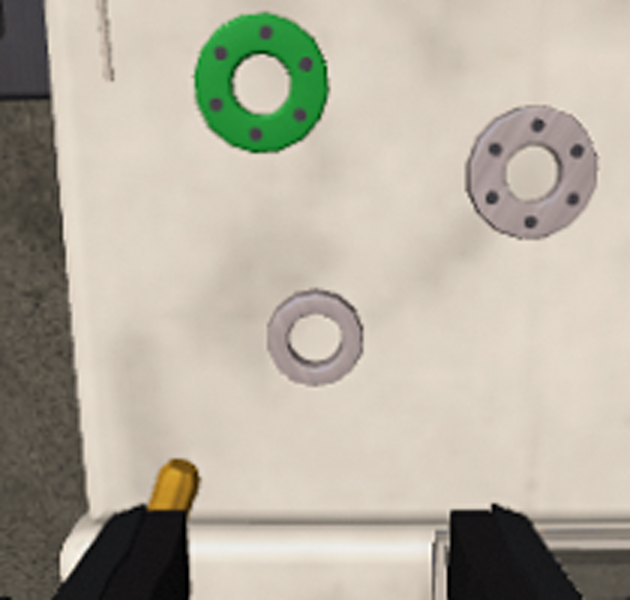

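Spacer at crop (315,337), plain ring without holes, position unchanged at (0.4369,−0.2638). Picking it.

```bash
python3 - <<'E'
from h import *
x,y=.4369,-.2640
manip.move_linear([x,y,.05],rate=.2)
manip.move_linear([x,y,.003],rate=.06)
s=manip.state();print(s['tool_pos'],s['contact_force'])
manip.set_gripper(0,force=25)
s=manip.state();print(s['gripper_width'],s['contact_force'],s['clock'])
manip.move_linear([x,y,.12],rate=.15);manip.dwell(.15)
s=manip.state();print(s['gripper_width'],s['contact_force'],s['tool_pos'])
c=cap('wrist','w8'); crop(c,150,150,360,300,3.5,'w8c')
E
```

```text
[ 0.43712265 -0.26417147  0.00313957] [-0.63850721  0.33331282  0.05149519]
0.03306516074938065 [ 0.27231826 -0.41498952  2.17777489] 19.8
0.033182980182517786 [-0.52723784  0.39006873  0.4300033 ] [ 0.43596258 -0.26337274  0.11851673]
```

View pics/w8c.png

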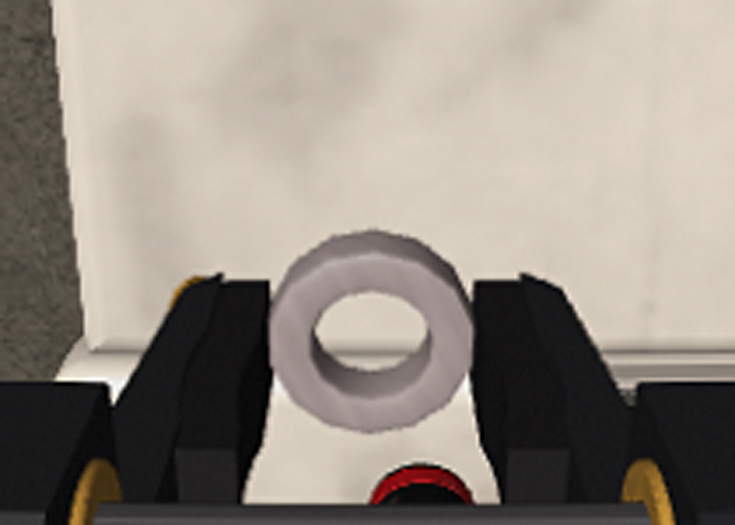

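Spacer is held level, centred at crop (371,341). Carrying it over the stem, stopping above to check alignment.

```bash
python3 - <<'E'
from h import *
c=load('w8'); p=np.array([371,341])/3.5+150; print(onplane(c,p,.1255)[0].round(4))
x,y=.4848,.1520
manip.move_pose([x,y,.13],down(-.222)); manip.dwell(.3)
s=manip.state();print(s['clock'],s['tool_pos'],s['contact_force'],s['gripper_width'])
c=cap('wrist','w9'); crop(c,150,150,360,300,3.5,'w9c')
P=cloud(c);z=P[...,2]
q=P[(np.hypot(P[...,0]-.485,P[...,1]-.152)<.02)&(z>.067)&(z<.08)]; print('stem top',q.mean(0).round(4) if len(q) else None,len(q))
E
```

```text
[ 0.4366 -0.2618  0.1255]
22.7833 [0.48499475 0.15133819 0.12997342] [ 0.7041079   0.01702153 -0.32130999] 0.03279975486923877
stem top [0.4855 0.1536 0.0709] 303
```

View pics/w9c.png

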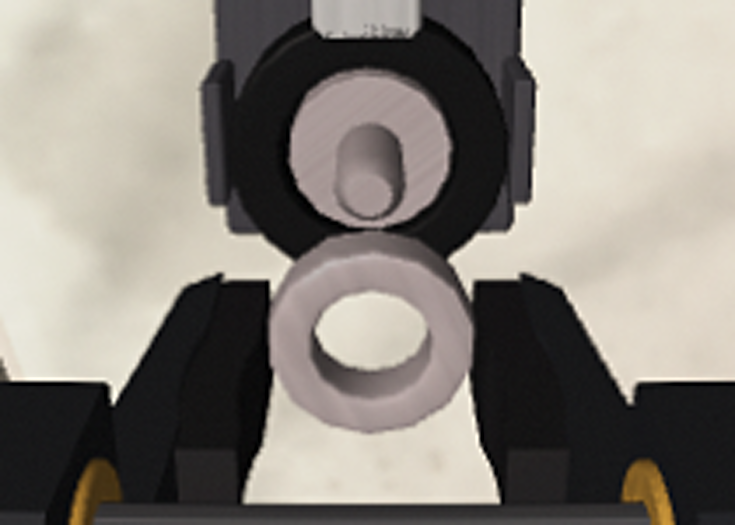

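Spacer at crop (371,341) and stem top at (371,196), aligned sideways. I compute both positions from this one picture.

```bash
python3 - <<'E'
from h import *
c=load('w9'); f=lambda p:np.array(p)/3.5+150
ring=onplane(c,f((371,341)),.137)[0]; stem=onplane(c,f((371,196)),.072)[0]; fl=onplane(c,f((370,148)),.044)[0]
print(ring.round(4),stem.round(4),fl.round(4))
d=((stem+fl)/2-ring)[:2]; print('shift',d.round(4))
E
```

```text
[0.4859 0.153  0.137 ] [0.4857 0.1514 0.072 ] [0.4859 0.1528 0.044 ]
shift [-0.0001 -0.0009]
```

```bash
python3 - <<'E'
from h import *
x,y=.4847,.1514
manip.move_linear([x,y,.080],rate=.15); manip.dwell(.1)
b=manip.state()['contact_force']
z=lower(x,y,.080,.050,step=.006,fmax=4,base=b)
if z<.0501: z=lower(x,y,.05,.0465,step=.001,fmax=2.5,base=b)
s=manip.state();print(s['clock'],s['tool_pos'],s['contact_force'],s['gripper_width'])
E
```

```text
reached 0.05 [ 0.42 -0.18 -0.46]
contact 0.047 [-1.29 -0.82  4.8 ]
26.0667 [0.48492743 0.15144941 0.0474456 ] [-1.50277311 -0.46830626  4.81074957] 0.03285454344102632
```

Contact exactly at the expected seating height. Release, back off and look.

```bash
python3 - <<'E'
from h import *
x,y=.4847,.1514
manip.set_gripper(.05); manip.dwell(.15)
manip.move_linear([x,y,.12],rate=.15)
manip.dwell(.15)
c=cap('wrist','w10'); crop(c,150,100,360,260,3.5,'w10c'); P=cloud(c); z=P[...,2]
ok=z<.1; r=np.hypot(P[...,0]-.4852,P[...,1]-.1522); a=P[ok&(r>.0115)&(r<.0155)]; b=P[ok&(r>.026)&(r<.032)]
print('ring z',np.percentile(a[:,2],[10,50,90]).round(4),'rim',np.percentile(b[:,2],[10,50,90]).round(4))
f=np.c_[a[:,:2]-[.4852,.1522],np.ones(len(a))]; print('tilt',np.linalg.lstsq(f,a[:,2],rcond=None)[0])
print(manip.state()['clock'])
E
```

```text
ring z [0.0537 0.0545 0.0553] rim [0.0437 0.0446 0.0454]
tilt [ 0.00265886 -0.00962495  0.0545683 ]
27.5
```

View pics/w10c.png

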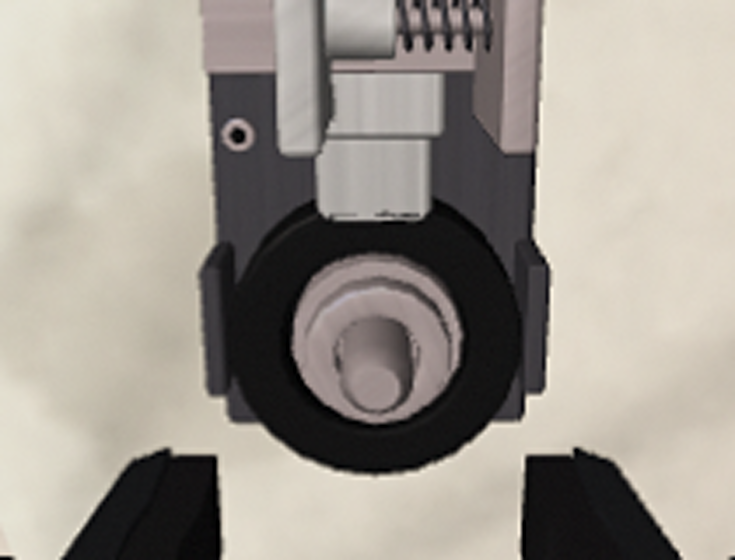

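Spacer lies flat round the stem (crop (383,345)), with its top 10 mm above the rim. Now the disc with the six holes, at w7 crop (532,172).

```bash
python3 - <<'E'
from h import *
manip.set_gripper(.06)
manip.move_linear([.4847,.1514,.16],rate=.25)
manip.move_pose([.509,-.211,.15],down(0)); manip.dwell(.2)
c=cap('wrist','w11'); p=proj(c,[.5093,-.2071,.004])[0]; m,a,t=blob(c,p,32); w=onplane(c,m,.004)[0]; print(p,m,a,w.round(4)); crop(c,150,60,360,260,3,'w11c')
if np.linalg.norm(w[:2]-[.5093,-.2071])<.003:
    x,y=(w[:2]+[.5093,-.2071])/2
    manip.move_linear([x,y,.05],rate=.2)
    manip.move_linear([x,y,.003],rate=.06)
    manip.set_gripper(0,force=25)
    s=manip.state();print(s['gripper_width'],s['contact_force'],s['clock'])
    manip.move_linear([x,y,.12],rate=.15);manip.dwell(.1)
    s=manip.state();print(s['gripper_width'],s['contact_force'],s['tool_pos'])
    c=cap('wrist','w12'); crop(c,150,150,360,300,3.5,'w12c')
E
```

```text
[255.05681522 172.29190575] [254.89866829 172.09897614] (40.941383361816406, 42.044708251953125) [ 0.5091 -0.2069  0.004 ]
0.04200875506817641 [0.60740814 0.04204635 2.61608713] 31.775
0.04205726635714894 [ 0.7337258  -0.73729749 -0.61780977] [ 0.50810955 -0.20651053  0.11842495]
```

View pics/w12c.png

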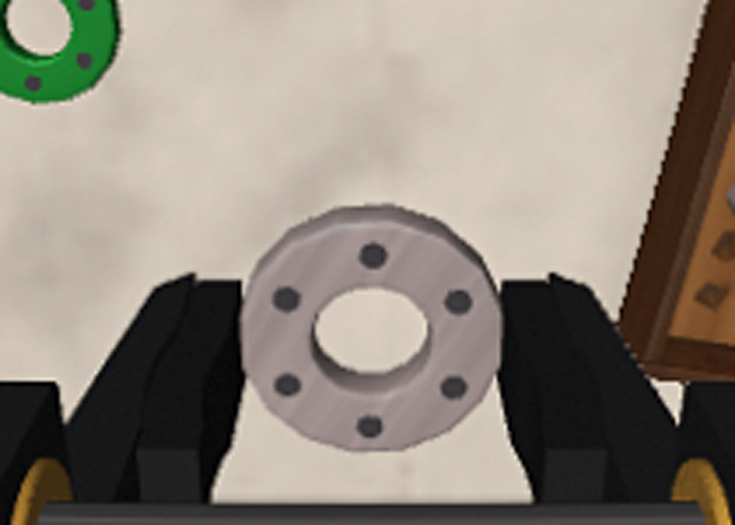

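Disc held level, hole centre at crop (371.5,342.5), the same in-hand position as the spacer had. So the same placing target applies.

```bash
python3 - <<'E'
from h import *
x,y=.4847,.1514
manip.move_pose([x,y,.13],down(-.222)); manip.dwell(.1)
manip.move_linear([x,y,.080],rate=.15); manip.dwell(.1)
b=manip.state()['contact_force']
z=lower(x,y,.080,.060,step=.005,fmax=4,base=b)
if z<.0601: z=lower(x,y,.06,.0565,step=.001,fmax=2.5,base=b)
s=manip.state();print(s['clock'],s['tool_pos'],s['contact_force'],s['gripper_width'])
if z<.0581:
    manip.set_gripper(.06); manip.dwell(.15)
    manip.move_linear([x,y,.12],rate=.15); manip.dwell(.15)
    c=cap('wrist','w13'); crop(c,150,60,360,260,3.5,'w13c'); P=cloud(c); z=P[...,2]
    ok=z<.1; r=np.hypot(P[...,0]-.4852,P[...,1]-.1522); a=P[ok&(r>.0115)&(r<.0195)]; b=P[ok&(r>.026)&(r<.032)]
    print('disc z',np.percentile(a[:,2],[10,50,90]).round(4),'rim',np.percentile(b[:,2],[10,50,90]).round(4))
    f=np.c_[a[:,:2]-[.4852,.1522],np.ones(len(a))]; print('tilt',np.linalg.lstsq(f,a[:,2],rcond=None)[0])
    print(manip.state()['clock'])
E
```

```text
reached 0.06 [ 0.5  -0.8  -0.04]
contact 0.057 [-1.14 -0.49  4.59]
37.0917 [0.48489599 0.15145181 0.05743994] [-1.45412754  0.19666876  4.09820626] 0.041800718373409554
disc z [0.061  0.0625 0.0633] rim [0.0437 0.0445 0.0454]
tilt [-0.02845589 -0.20286643  0.06112549]
38.4667
```

View pics/w13c.png

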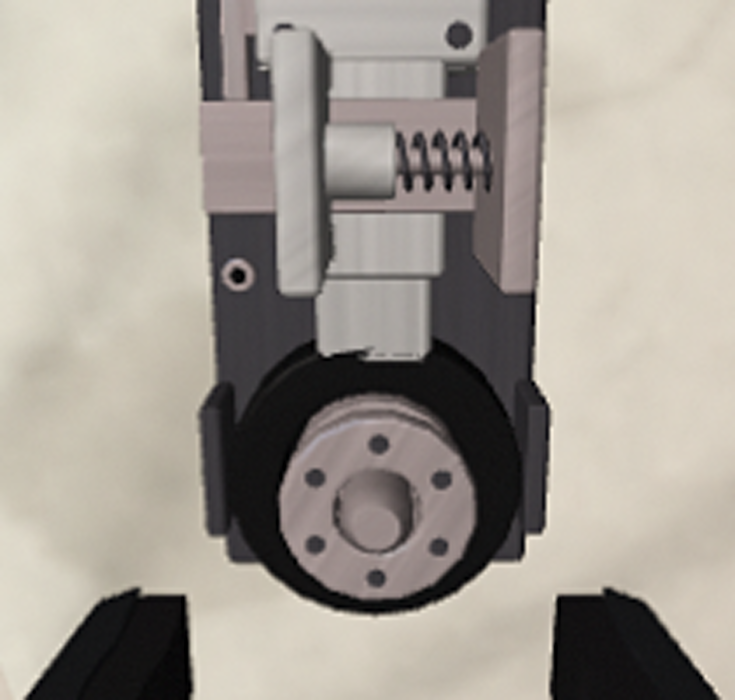

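The disc sits on the stack round the stem at crop (378,507). My tilt fit included lower edge pixels, so I refit on disc-height points only and re-measure the plates for the pinch.

```bash
python3 - <<'E'
from h import *
c=load('w13'); P=cloud(c); z=P[...,2]
q=P[(z>.058)&(z<.066)&(np.hypot(P[...,0]-.4852,P[...,1]-.1522)<.024)&(np.hypot(P[...,0]-.4852,P[...,1]-.1522)>.0115)]
f=np.c_[q[:,:2]-[.4852,.1522],np.ones(len(q))]; print('tilt',np.linalg.lstsq(f,q[:,2],rcond=None)[0].round(4),'centre',cv2.minEnclosingCircle(q[:,:2].astype(np.float32)))
manip.set_gripper(.085)
manip.move_linear([.4975,.205,.20],rate=.25); manip.dwell(.2)
c=cap('wrist','w14'); crop(c,150,60,360,260,3.5,'w14c'); P=cloud(c);z=P[...,2]
mm=((z>.103)&(z<.113)&(np.hypot(P[...,0]-.5,P[...,1]-.22)<.05)).astype(np.uint8)
nl,lab,st,ce=cv2.connectedComponentsWithStats(mm)
for i in range(1,nl):
    if st[i,4]<30: continue
    q=P[lab==i]; rr=cv2.minAreaRect(q[:,:2].astype(np.float32)); print(st[i],'rect',np.round(rr[0],4),np.round(rr[1],4),round(rr[2],1))
print(manip.state()['clock'])
E
```

```text
tilt [ 0.0004 -0.0196  0.0624] centre ((0.4850810170173645, 0.1516641229391098), 0.02207718975841999)
[238 144   9  47 380] rect [0.4896 0.2277] [0.0398 0.007 ] 76.8
[278 144   9  47 334] rect [0.5232 0.2201] [0.0402 0.0061] 77.6
39.8
```

View pics/w14c.png

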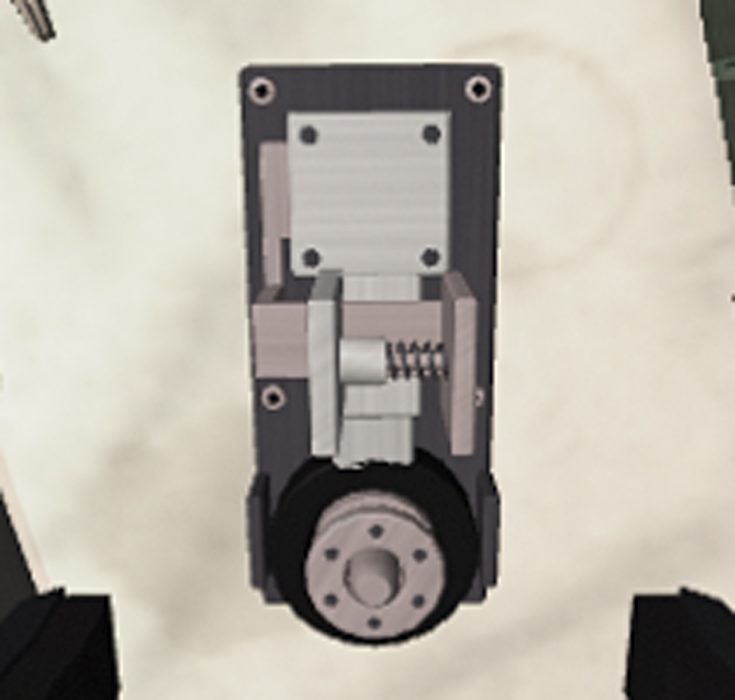

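Plates agree with the earlier measurement and the disc is flat (tilt 0.02, centre within 1 mm). Grip point (0.5011,0.2249), carrier yaw unchanged. Moving in and pinching.

```bash
python3 - <<'E'
from h import *
x,y=.5011,.2249
manip.move_linear([x,y,.15],rate=.2)
b=manip.state()['contact_force']
manip.move_linear([x,y,.069],rate=.08); manip.dwell(.1)
s=manip.state();print(s['tool_pos'],(s['contact_force']-b).round(2))
manip.set_gripper(.036,force=30); s=manip.state();print(s['gripper_width'],(s['contact_force']-b).round(2))
manip.set_gripper(0,force=50); manip.dwell(.3)
s=manip.state();print(s['gripper_width'],(s['contact_force']-b).round(2),s['moment'].round(2),s['clock'],s['tool_pos'])
c=cap('wrist','w15'); crop(c,150,150,360,300,3.5,'w15c')
E
```

```text
[0.50172839 0.22515237 0.06978001] [-0.14  0.83  0.89]
0.03571562905407989 [2.53 1.7  4.15]
0.02876618565707789 [-2.27  2.76  7.41] [ 0.22  0.45 -0.26] 42.8917 [0.50014967 0.22541685 0.06938782]
```

View pics/w15c.png

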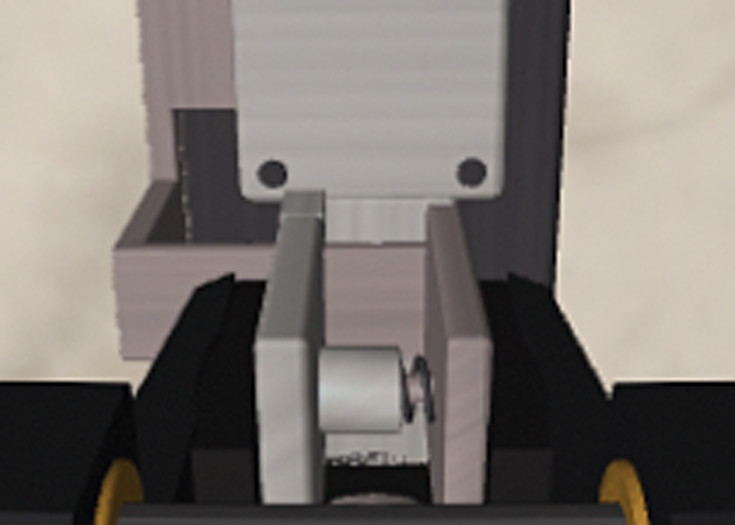

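Latch squeezed: the tab's spring is fully compressed (crop (420,390)) and the width reading of 28.8 mm corresponds to the true 30 mm stop, since readings run 0.7–2 mm low. Lifting straight up slowly.

```bash
python3 - <<'E'
from h import *
x,y=.5011,.2249
for z,r in ((.075,.02),(.09,.03),(.13,.05),(.172,.07)):
    manip.move_linear([x,y,z],rate=r)
    s=manip.state();print(z,s['gripper_width'],s['contact_force'].round(2),s['moment'].round(2),s['clock'])
    if np.abs(s['contact_force']).max()>30: break
manip.dwell(.5)
c=cap('side','s2'); crop(c,215,90,325,200,5,'s2c'); cap('wrist','w16')
s=manip.state();print(s['gripper_width'],s['tool_pos'],s['clock'])
E
```

```text
0.075 0.028479049813835682 [ 0.2   0.54 -7.16] [ 0.16 -0.11 -0.02] 43.3917
0.09 0.028805363042918326 [ 0.28  0.3  -6.76] [ 0.21 -0.07  0.02] 44.0417
0.13 0.028426798285660332 [-0.07  0.03 -7.38] [ 0.19 -0.12 -0.  ] 44.9917
0.172 0.02870647234467027 [ 0.2  -0.38 -7.64] [ 0.15 -0.07  0.02] 45.7417
0.0287546710201113 [0.50109616 0.22489804 0.17196822] 46.3417
```

View pics/s2c.png

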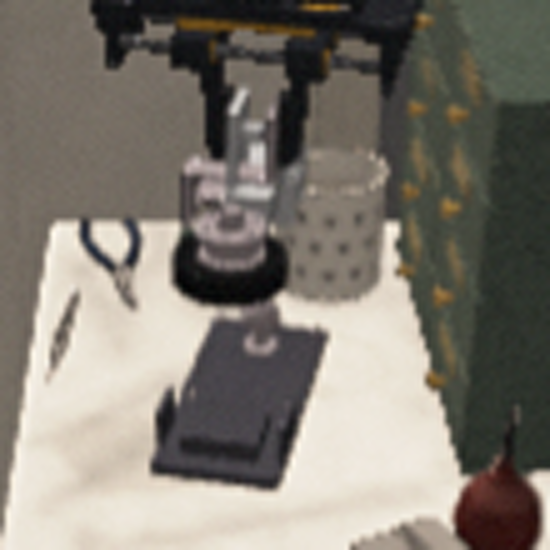

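View pics/w16.png

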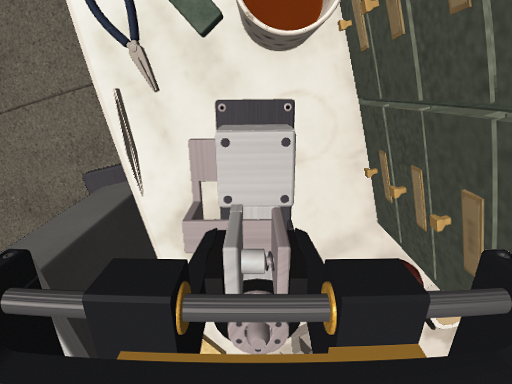

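The carrier hangs off the ball with the stack in place; ball stud free at side crop (262,340), disc at wrist (257,335). Quick level check from the housing top, then hand in.

```bash
python3 - <<'E'
from h import *
c=load('w16'); P=cloud(c); q=P[140:190,225:285].reshape(-1,3); m=np.median(q[:,2]); q=q[abs(q[:,2]-m)<.012]
a=np.linalg.lstsq(np.c_[q[:,:2]-q[:,:2].mean(0),np.ones(len(q))],q[:,2],rcond=None)[0]; print(a, 'tilt deg',np.degrees(np.arctan(np.hypot(a[0],a[1]))), 'lift',a[2]-.056)
from h import order
s=manip.state();print(s['gripper_width'],np.abs(s['joint_velocities']).max())
order.close_job(); print(manip.state()['clock'])
E
```

```text
[-0.0032677  -0.00065356  0.1585579 ] tilt deg 0.19093258970615232 lift 0.1025578970551912
0.0287546710201113 0.002233525351005256
the job is handed in; nothing more can be done
the job is handed in; nothing more can be done
```

I assembled the idler, unhitched the carrier and handed the job in at about 46 s. It was held about 10 cm above its seat; no verdict was reported.

- **Stack:** I lowered the hub, spacer and disc in that order. The depth images put the hub flange flush with the nest rim, the spacer top about 10 mm above it and the disc top about 18 mm above it, all flat.
- **Unhitching:** I pinched the two plates at 50 N until the latch reached its stop. The fingers read 28.8 mm, which matches the true 30 mm because readings ran 0.7–2 mm low on the parts. Then I lifted straight up.
- **Last checks:** The carrier was 102.6 mm up and tilted 0.2°. The wrist load of about 7 N fits the carrier plus stack, the stack was still seated in the last wrist picture, and the arm was still.
- **Disagreements:**
    - The first disc tilt fit read 0.2 because it picked up edge pixels; refitted on disc-height points only it read 0.02.
    - Hub position estimates differed by about 1.5 mm between views, within the limits.
- **Not checked:** I saw no contact with the bystanders or the green ring, but I did not re-measure where they were.

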